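# Store the amber vial in the dry cabinet and latch its door

## Robot

A 6-joint arm with a two-finger parallel gripper is mounted at the origin on a cart in front of the work surface, level with it; the furniture and walls round the work are solid. World frame = base frame: x ahead of the robot, y to its left, z up, the work surface at z = 0. Lengths are in mm, angles in rad, forces in N, time in s.
With the tool pointing down it reaches from about 300 to 775 mm from the base axis. Payload 14.6 kg.
Tool frame: the origin (TCP) lies on the centre line of the jaws, within the pads' length; the fingertips stand 19 mm ahead of it and the grasp point (between the pads) is the TCP (bot.tip_reach is the distance from the TCP to the fingertips, in mm); y points along the fingers, x is the direction in which the jaws open and shut, and the axes are right-handed (so a half turn about y gives the same grasp; the last joint's range is limited). The gripper opens to 85 mm and grips with 20 to 120 N. Pads are 22 mm wide; open, the fingers measure 114 mm over their backs; the gripper's body (76 mm by 85 mm) begins 54 mm behind the grasp point. The pads swing forward as they close: fully open they stand 13 mm farther back than shut.
Start: joints at [1.242, 0.3, 1.521, -0, 1.321, -0.067], TCP at [142.349, 531.25, 250.281] pointing down, gripper open.
Joint ranges: [-3.03, 3.03], [-0.79, 2.21], [0.23, 2.52], [-1.04, 4.18], [0, 3.07], [-2.55, 2.55]. Speed limits (rad/s): [2.22, 2.22, 2.57, 3.14, 3.14, 3.14].

## Interface

Orientations are given as a unit quaternion [w, x, y, z].
In Python, from rig import bot gives the robot as it stands. Calls block until the motion is done:
- bot.move_to(position, orientation): joint-space move of the TCP to a pose.
- bot.servo_line(position, attitude=None, speed=150, until_force=None): straight line of the TCP; attitude=None keeps the orientation; speed is the mean speed in mm/s. With until_force (N) it stops when the force on the tool has changed by that much, and returns True; else False.
- bot.move_joints(angles): joint-space move.
- bot.move_gripper(opening, grip_force=None): finger opening in mm; grip_force is the grip in N (None keeps the last); returns when the fingers have stopped.
- bot.dwell(seconds).
- bot.ik(position, orientation): joint angles nearest the present ones, or None.
- bot.read_state(): the state.
- bot.read_camera(name): name is "scene" or "top" or "wrist"; returns a dict with "image" (384x512x3 uint8, blue, green, red), "depth" (384x512 float32, mm along the optical axis (not along the pixel's ray), 0 where there is no reading), "fovy" (degrees; the focal length in pixels is half the picture's height over the tangent of half this angle, whatever the lens; pixels are square), "cx", "cy" (the principal point, pixels), "eye" and "attitude" of the camera in the world; the wrist camera has in their place "mount" (4x4, takes a point from camera to tool coordinates, whose origin is the TCP and whose axes are the tool frame's). Camera axes: x right, y down, z forward; pixel columns grow to the right and rows downward; lengths in mm; the calibration is good to about 2 mm. The wrist camera is an equidistant fisheye: a pixel r from the principal point sees the ray r / f radians off the axis. A picture is of the moment at which its call begins: read the wrist's pose just before it.
A pose or a line that the arm cannot do raises bot.MotionError and nothing moves.
- bot.finish_job(): hands the job in, once; it reports no verdict.
The state is a dict: "clock": time; "joint_positions": joint angles; "qvel": joint speeds; "effort": joint torques, N m; "ee_pos": TCP position; "tool_rot": TCP orientation; "ft_force": force on the tool from outside, world axes, zero at the start; "moment": the same for the moment, N m; "grip_width": finger opening in mm.
Only numpy, scipy, OpenCV 4.12 (cv2) and the standard library are available. Lean on these libraries where they do the work, as an engineer would, in place of code of your own. Each camera call takes 0.05 s, during which the arm holds its last target.

## Task

Stand the vial with the amber contents upright in one of the three wells of the dry cabinet's pulled-out tray, push the tray gently all the way home, then swing the cabinet door shut without slamming it and press it until its spring latch has snapped in behind the keeper. Push by feel: nothing on the cabinet may be pushed hard (stay well under 25 N), and leave the other vials and the beaker standing where they are.

Things in the scene. Friction and masses are not known exactly. Their poses are not given: they have to be found in the camera images.
- vial_a_center (a point): Centre of the vial to be stored: round glass vial 27 mm in diameter, 59 mm tall, black cap, amber contents, loose and upright on the bench, 20 to 30 g. The point is on its axis half-way up, 29.5 mm above its underside; z axis up along the vial.
- vial_b_center (a point): Centre of a bystander vial, same size, white cap and clear contents. Leave it alone.
- vial_c_center (a point): Centre of a bystander vial, same size, black cap and blue contents. Leave it alone.
- beaker: Small clear beaker, 54 mm wide, 70 mm tall, loose; origin at the centre of its underside. Leave it alone.
- sample_cabinet: White dry-storage cabinet with a clear window in its door, fixed to the bench: 180 mm deep (x), 240 mm wide (y), roof at z = 123 mm, walls 10 mm. Origin at the centre of its underside at bench height; x axis points into the cabinet, away from the open front, y to its left seen from the front, z up. Front plane at x = -90 mm; door hinged on the left (+y), steel keeper on the right wall.
- keeper_nominal (a point): Middle setting of the rounded lip of the keeper, a steel hook that reaches 33 mm forward of the cabinet's front plane beside the door's free edge, 29 to 81 mm above the bench. The keeper is screwed on through slots: its true setting is up to 9 mm nearer or farther along the cabinet's x, differs from start to start and is not measured; it must be felt.
- tray (a joint): How far the tray is pulled out, in m: 0 is home, just touching its two rubber stops (2.5 N per mm behind them); starts at 0.108 to 0.13. Slides along the cabinet's x axis with 1 to 2 N of friction.
- well_left (a point): Centre of the floor of the tray's left well seen from the front, 26 mm above the bench; moves with the tray. Each of the three wells is a round blind hole 32 mm in diameter and 15 mm deep in a white block, 52 mm deep (x) and 160 mm wide (y), top 41 mm above the bench. Axes as the cabinet's.
- well_middle (a point): Floor of the middle well, 50 mm to the right of the left well.
- well_right (a point): Floor of the right well, 50 mm to the right of the middle well.
- tray_bail (a point): Middle of the level top bar of the upright bail (pull handle) at the tray's front, 60 mm in front of the wells: steel bar 10 mm thick, 90 mm long along the cabinet's y, its axis 80 mm above the bench, a leg at either end. With the tray home its front is 10 mm proud of the cabinet's front plane, so push it home from in front; no reaching under the roof.
- door (a joint): Door angle in rad: 0 is shut for the keeper's middle setting; grows as the door swings out towards the robot (clockwise seen from above); starts at 1.15 to 1.5. Stiff hinges: 0.12 N m of friction. Latched it rests somewhere between -0.04 and +0.045, by the keeper's setting.
- door_hinge (a point): Point on the door's upright hinge axis, 65 mm above the bench (cabinet frame x = -126, y = 122 mm); turns with the door. In this frame the leaf reaches 226 mm to -y, from 12 to 118 mm above the bench; its outer face looks to -x and lies 2 mm to +x of the axis. At door angle 0 its axes are the cabinet's.
- latch_case (a point): Centre of the flat outer face, with black push pad, of the grey latch case near the door's free edge: the place to push. Face 50 mm wide, 54 mm high, centre 65 mm above the bench; in the door frame the point lies 12.5 mm to -x and 197 mm to -y of the hinge axis and the face looks to -x. Turns with the door.
- latch_bolt (a joint): How far the bevelled brass bolt in the door's free edge is pressed in, m: 0 is out (at rest, and when snapped in behind the keeper), 0.011 in. It begins to ride up the lip at a door angle of 0.01 to 0.1, is 7 to 8 mm in at the crest (7 to 12 N at the latch case), then snaps out and the push drops; the buffer's hard stop follows within 5 mm. Not snapped in, it pushes the door back.
- buffer (a joint): How far the keeper's sprung rubber buffer is pressed in by the door's rim, m: 0 when the door is away, about 0.0025 when the door is latched, 0.003 at its hard stop. It presses the latched door against the keeper with 5 to 8 N.
There are look-alikes about, which are no part of the job. Leave any green or yellow look-alike of the part that bears vial_a_center alone.

How it is judged (in metres and radians):
On the way, in this order (a step that is already met when the one before it is completed fails the run):
1. the amber vial stands upright in a well of the tray, let go ((horizontal distance between vial_a_center and well_left below 0.008 m or horizontal distance between vial_a_center and well_middle below 0.008 m or horizontal distance between vial_a_center and well_right below 0.008 m) and z of vial_a_center in the frame of well_middle between 0.025 and 0.034 m and angle between vial_a_center's own z axis and vertical below 0.15 rad and contact force between the fingers and anything else below 0.3 N and value of joint tray above 0.05 m), for 0.2 s.
2. the tray is fully home with the vial in its well, the door still open ((horizontal distance between vial_a_center and well_left below 0.008 m or horizontal distance between vial_a_center and well_middle below 0.008 m or horizontal distance between vial_a_center and well_right below 0.008 m) and z of vial_a_center in the frame of well_middle between 0.025 and 0.034 m and angle between vial_a_center's own z axis and vertical below 0.15 rad and value of joint tray below 0.004 m and value of joint door above 0.3 rad), for 0.2 s.
3. the door is shut and its bolt has snapped out behind the keeper (value of joint door below 0.05 rad and value of joint latch_bolt below 0.0015 m and value of joint buffer above 0.0015 m and value of joint tray below 0.004 m and (horizontal distance between vial_a_center and well_left below 0.008 m or horizontal distance between vial_a_center and well_middle below 0.008 m or horizontal distance between vial_a_center and well_right below 0.008 m) and z of vial_a_center in the frame of well_middle between 0.025 and 0.034 m and angle between vial_a_center's own z axis and vertical below 0.15 rad), for 0.2 s.
At the end, for the whole second after the job is handed in: Amber vial upright (0.15 rad) in a tray well (8 mm of its centre, on its floor); tray home within 4 mm; door shut (under 0.05 rad) and latched: bolt out (pressed in under 1.5 mm) behind the keeper, door held on the buffer (pressed in over 1.5 mm); door and tray at rest (all of step 3 and velocity of joint door between -0.05 and 0.05 rad/s and velocity of joint tray between -0.01 and 0.01 m/s); the robot touches nothing.
It fails at once if the robot pushes any part of the cabinet, tray, door or latch with 25 N or more (contact force between any of the fingers, the arm and sample_cabinet above 25 N).
It fails at once if the door slams: it closes faster than 2.5 rad/s (velocity of joint door below -2.5 rad/s).
It fails at once if a bystander vial or the beaker is moved more than 20 mm or tipped (distance of any of vial_b_center, vial_c_center, beaker from where it was at the start of the episode above 0.02 m).
It fails at once if the amber vial is tipped over (angle between vial_a_center's own z axis and vertical above 0.8 rad).
It also fails if it takes over 72 s, if anything falls off the work surface, if the arm or the gripper's body presses on something with over 40 N, if the wrist force passes 120 N, or if a joint passes its speed limit or range.

## Working session

There is one attempt and no reset: what is moved stays moved. The work goes in short steps, each a Python script; the robot and the scene stay as the last script left them, time stands still between calls to the robot, and variables do not carry over. Pictures are saved under pics/ and viewed, and the job is handed in when it is done.

```bash
ls; mkdir -p pics; python3 - <<'E'
from rig import bot
import cv2
for n in ["scene","top","wrist"]:
    s=bot.read_state(); c=bot.read_camera(n); cv2.imwrite(f"pics/{n}0.png",c["image"])
    print(n,{k:v for k,v in c.items() if k not in("image","depth")})
print(s)
E
```

```text
pics
scene {'fovy': 54.23621517130307, 'cx': 255.39067353537936, 'cy': 193.66595337455587, 'eye': array([362.42909615, 503.73720073, 788.55346777]), 'attitude': array([ 0.07620052, -0.18961632,  0.92407161, -0.32300279])}
top {'fovy': 51.49725269609754, 'cx': 259.2486820367026, 'cy': 193.36739035529075, 'eye': array([496.4128503 ,   5.86652211, 999.30175265]), 'attitude': array([ 0.04368579, -0.69895307,  0.71215182, -0.04894834])}
wrist {'fovy': 65.70646984690485, 'cx': 250.56016574643238, 'cy': 189.61223648220943, 'mount': array([[ 9.99999631e-01, -3.86034475e-04,  7.67597351e-04,
         1.03991650e+00],
       [-8.49167143e-04, -3.07904456e-01,  9.51416904e-01,
        -1.23671518e+02],
       [-1.30933080e-04, -9.51417205e-01, -3.07904670e-01,
         7.96686750e+01],
       [ 0.00000000e+00,  0.00000000e+00,  0.00000000e+00,
         1.00000000e+00]])}
{'clock': 0.1, 'joint_positions': array([ 1.24238341e+00,  3.00415576e-01,  1.52152468e+00, -7.74863415e-06,
        1.32069931e+00, -6.66238753e-02]), 'qvel': array([-7.39394814e-05, -1.24841180e-03, -1.70435419e-03, -1.21388899e-04,
        9.18796267e-04,  5.87095607e-04]), 'effort': array([-1.24744711e-03, -5.44380534e+01, -3.62357211e+01, -1.70569656e-04,
        3.07650465e-03,  1.64912342e-05]), 'ee_pos': array([142.30018504, 531.07427561, 249.77561945]), 'tool_rot': array([-0.56077532,  0.5611903 ,  0.43015619, -0.43076925]), 'ft_force': array([-0.03686676,  0.44975464, -0.52369842]), 'moment': array([-0.01875418, -0.01607231,  0.05126627]), 'grip_width': 85.11972240845778}
```

View pics/scene0.png

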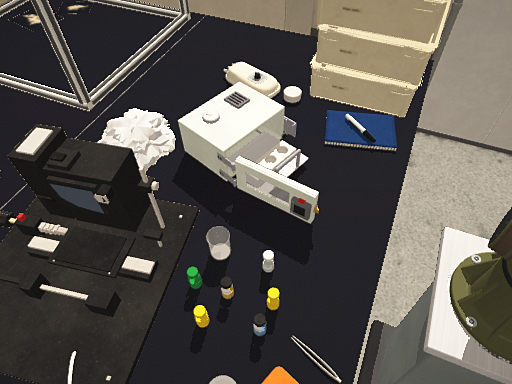

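View pics/top0.png

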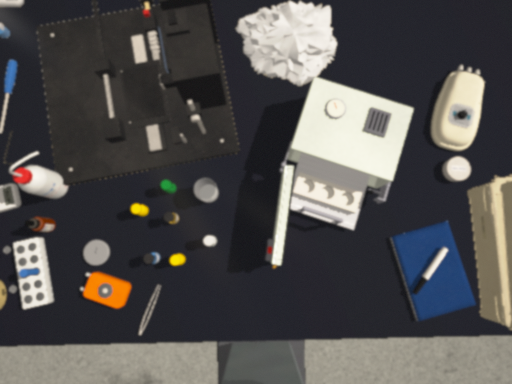

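View pics/wrist0.png

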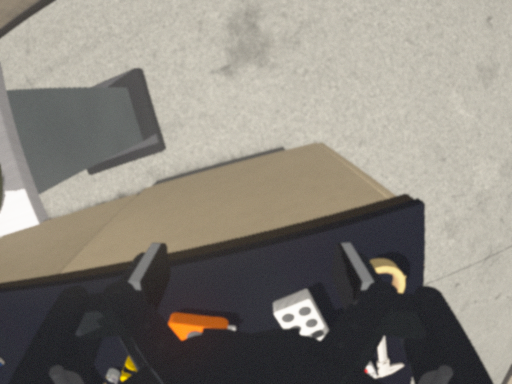

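The scene image shows the amber vial at about (227,288), blue at (260,325), white at (268,261) and the beaker at (218,243). The open door's latch case is near (301,207). In the top view, amber is at about (172,217) and the tray wells at about (306,183), (325,190) and (344,197). I'll zoom in to measure.

```bash
cat > h.py <<'E'
import numpy as np, cv2
from scipy.spatial.transform import Rotation as R
def Rq(q): return R.from_quat([q[1],q[2],q[3],q[0]])
def quat(Rm):
    q=R.from_matrix(Rm).as_quat(); return np.array([q[3],q[0],q[1],q[2]])
def ray(c,u,v):
    f=c["image"].shape[0]/2/np.tan(np.radians(c["fovy"])/2)
    d=np.array([(u-c["cx"])/f,(v-c["cy"])/f,1.0]); return np.asarray(c["eye"]),Rq(c["attitude"]).apply(d)
def onz(c,u,v,z):
    e,d=ray(c,u,v); return e+d*(z-e[2])/d[2]
def proj(c,p):
    f=c["image"].shape[0]/2/np.tan(np.radians(c["fovy"])/2)
    q=Rq(c["attitude"]).inv().apply(np.asarray(p)-c["eye"]); return f*q[0]/q[2]+c["cx"],f*q[1]/q[2]+c["cy"]
def tri(c1,p1,c2,p2):
    e1,d1=ray(c1,*p1);e2,d2=ray(c2,*p2)
    d1=d1/np.linalg.norm(d1);d2=d2/np.linalg.norm(d2)
    A=np.array([d1,-d2]).T; t=np.linalg.lstsq(A,e2-e1,rcond=None)[0]
    a=e1+d1*t[0];b=e2+d2*t[1]; return (a+b)/2,np.linalg.norm(a-b)
E
python3 - <<'E'
from rig import bot
import cv2,pickle
C={n:bot.read_camera(n) for n in("scene","top")}
pickle.dump(C,open("c0.pkl","wb"))
def z(n,x,y,w,h,k,o): cv2.imwrite(o,cv2.resize(C[n]["image"][y:y+h,x:x+w],None,fx=k,fy=k,interpolation=cv2.INTER_CUBIC))
z("top",260,70,160,200,3,"pics/t1.png")
z("top",130,160,100,110,5,"pics/t2.png")
z("scene",175,75,160,150,4,"pics/s1.png")
z("scene",180,220,110,130,4.6,"pics/s2.png")
E
```

```text
(no output)
```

View pics/t1.png

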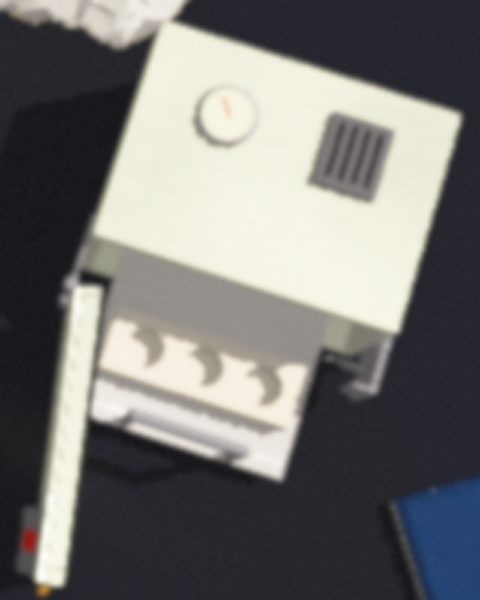

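View pics/t2.png

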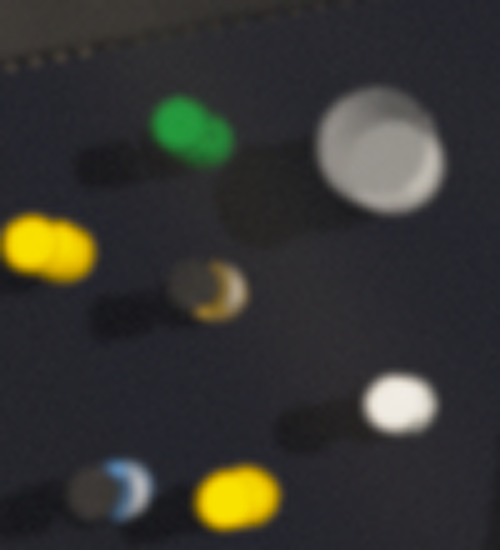

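View pics/s1.png

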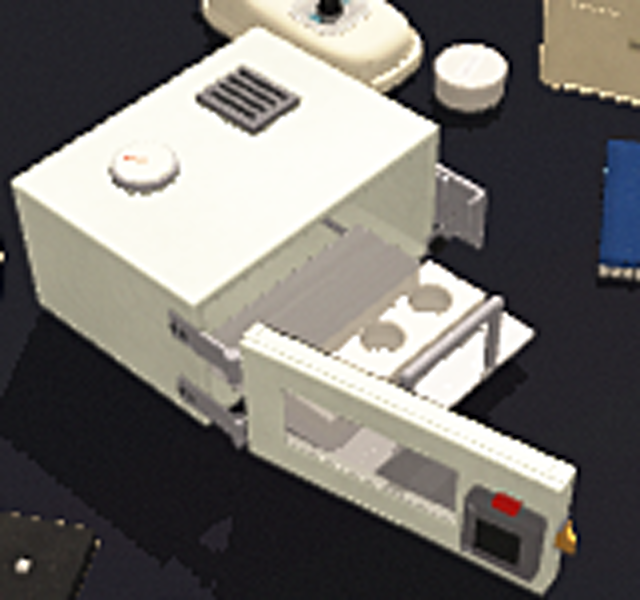

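View pics/s2.png

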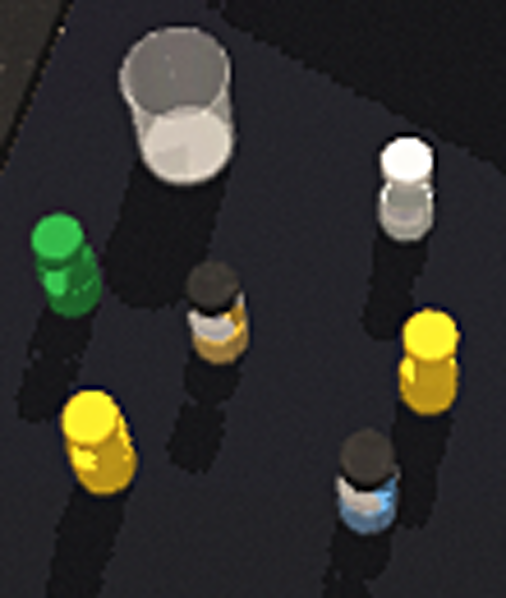

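```bash
python3 - <<'E'
import pickle; from h import *
np.set_printoptions(precision=1,suppress=True)
C=pickle.load(open("c0.pkl","rb"));S,T=C["scene"],C["top"]
t=lambda x,y:(x/3+260-.33,y/3+70-.33); s=lambda x,y:(x/4+175-.37,y/4+75-.37)
t2=lambda x,y:(x/5+130-.4,y/5+160-.4); s2=lambda x,y:(x/4.6+180-.4,y/4.6+220-.4)
Tc=[t(165,20),t(462,115),t(398,333),t(93,237)]   # back-left, back-right, front-right, front-left
Sc=[s(255,27),s(438,127),s(193,305),s(14,183)]
for n,(c,P) in {"top":(T,Tc),"scene":(S,Sc)}.items():
    W=[onz(c,*p,123) for p in P]; print(n,np.array(W)[:,:2], "edges",[np.linalg.norm(W[i]-W[(i+1)%4]) for i in range(4)], "ctr",np.mean(W,0)[:2])
print("amber T",onz(T,*t2(192,287),59),"S",onz(S,*s2(213,288),59), tri(T,t2(192,287),S,s2(213,283)))
print("blue T",onz(T,*t2(93,493),59),"S",onz(S,*s2(367,460),59))
print("white T",onz(T,*t2(398,404),59),"S",onz(S,*s2(406,163),59))
print("beaker T",onz(T,*t2(378,147),70),"S",onz(S,*s2(175,75),70))
# wells z=41 rim
for nm,p in dict(l=(147,347),m=(205,367),r=(263,385)).items(): print(nm,onz(T,*t(*p),41))
for nm,p in dict(m=(382,335),r=(430,297)).items(): print(nm,'S',onz(S,*s(*p),41))
# bail top z=85
print("bail T",onz(T,*t(125,412),85),onz(T,*t(243,450),85)); print("bail S",onz(S,*s(497,302),85))
print("door hinge end T",onz(T,*t(72,288),118),onz(T,*t(102,288),118),"free",onz(T,*t(35,585),118),onz(T,*t(63,587),118))
print("door S",onz(S,*s(248,328),118),onz(S,*s(570,480),118))
print("pad S",onz(S,*s(497,537),65))
E
```

```text
top [[ 882.4 -135.1]
 [ 802.6 -359.2]
 [ 635.1 -299.7]
 [ 712.2  -74.6]] edges [np.float64(237.90962704255264), np.float64(177.84118593082286), np.float64(237.96518568475662), np.float64(180.64101254513133)] ctr [ 758.1 -217.1]
scene [[ 807.1 -357.6]
 [ 638.1 -298.8]
 [ 717.6  -75.9]
 [ 882.8 -134. ]] edges [np.float64(178.8765501144223), np.float64(236.63212201086526), np.float64(175.1286926986678), np.float64(236.01617877304716)] ctr [ 761.4 -216.6]
amber T [568.  214.1  59. ] S [570.6 214.8  59. ] (array([569.1, 213.8,  62.9]), np.float64(2.9988290681165375))
blue T [472.8 259.1  59. ] S [474.7 260.1  59. ]
white T [511.3 117.1  59. ] S [514.1 120.6  59. ]
beaker T [631.6 124.9  70. ] S [634.9 125.3  70. ]
l [ 640.2 -123.3   41. ]
m [ 623.  -169.7   41. ]
r [ 607.4 -216.1   41. ]
m S [ 627.3 -171.2   41. ]
r S [ 610.  -218.7   41. ]
bail T [583.4 -98.6  85. ] [ 552.5 -188.2   85. ]
bail S [ 552.9 -188.7   85. ]
door hinge end T [674.5 -58.1 118. ] [674.1 -80.6 118. ] free [455.2 -25.2 118. ] [453.3 -45.5 118. ]
door S [679.4 -75.3 118. ] [457.9 -36.6 118. ]
pad S [492.2 -20.8  65. ]
```

The two cameras agree to about 3 mm, and the sizes match the given ones (roof 237x178, wells 50 mm apart). I'll move above the amber vial and refine with the wrist camera.

```bash
cat >> h.py <<'E'
CC=np.array([759.8,-217.]); YAW=np.radians(-19.3)
ex=np.array([np.cos(YAW),np.sin(YAW),0]); ey=np.array([-np.sin(YAW),np.cos(YAW),0]); Z=np.array([0,0,1.])
def cab(x,y,z=0): return np.array([CC[0],CC[1],0])+x*ex+y*ey+z*Z
def tocab(p): d=np.array([p[0]-CC[0],p[1]-CC[1],0]); return d@ex,d@ey
def qdown(ang): # tool y down, tool x (jaw) along world angle ang
    x=np.array([np.cos(ang),np.sin(ang),0]); y=-Z; return quat(np.array([x,y,np.cross(x,y)]).T)
def wray(c,st,u,v):
    f=c["image"].shape[0]/2/np.tan(np.radians(c["fovy"])/2)
    a=np.array([u-c["cx"],v-c["cy"]]); r=np.hypot(*a); th=r/f
    d=np.array([a[0]/r*np.sin(th),a[1]/r*np.sin(th),np.cos(th)]) if r>0 else np.array([0,0,1.])
    M=c["mount"]; Rt=Rq(st["tool_rot"])
    return np.array(st["ee_pos"])+Rt.apply(M[:3,3]), Rt.apply(M[:3,:3]@d)
def wonz(c,st,u,v,z):
    e,d=wray(c,st,u,v); return e+d*(z-e[2])/d[2]
def wproj(c,st,p):
    f=c["image"].shape[0]/2/np.tan(np.radians(c["fovy"])/2)
    M=c["mount"]; t=Rq(st["tool_rot"]).inv().apply(np.asarray(p)-st["ee_pos"])
    q=M[:3,:3].T@(t-M[:3,3]); h=np.hypot(q[0],q[1]); th=np.arctan2(h,q[2])
    return c["cx"]+f*th*q[0]/h, c["cy"]+f*th*q[1]/h
E
python3 - <<'E'
from rig import bot; from h import *; import pickle
np.set_printoptions(precision=2,suppress=True)
for off in (0,np.pi):
    for nm,p in dict(pick=[569.3,214.5,120],place=cab(-143,0,120),pushbail=cab(-115,0,84)).items():
        print(nm,off,bot.ik(p,qdown(YAW+np.pi/2+off)))
# orientation at pick along cabinet y
q=qdown(YAW+np.pi/2)
try: bot.move_to([569.3,214.5,150],q)
except bot.MotionError as e: print(e); q=None
bot.move_gripper(50,grip_force=20)
st=bot.read_state(); c=bot.read_camera("wrist"); pickle.dump((st,c),open("w1.pkl","wb"))
print(st["clock"],st["ee_pos"],st["joint_positions"])
cv2.imwrite("pics/w1.png",c["image"])
print(wproj(c,st,[569.3,214.5,59]),wproj(c,st,[569.3,214.5,0]))
E
```

```text
pick 0 [ 0.3   0.56  1.47 -0.    1.11 -0.93]
place 0 [-0.32  0.64  1.34 -0.    1.16 -1.56]
pushbail 0 [-0.32  0.74  1.27 -0.    1.14 -1.56]
pick 3.141592653589793 [ 0.3   0.56  1.47 -0.    1.11  2.21]
place 3.141592653589793 [-0.32  0.64  1.34 -0.    1.16  1.59]
pushbail 3.141592653589793 [-0.32  0.74  1.27 -0.    1.14  1.59]
2.6417 [569.25 214.62 150.03] [ 0.3   0.52  1.45  0.    1.17 -0.93]
(np.float64(248.91934412567292), np.float64(202.41556205129936)) (np.float64(249.19501675463485), np.float64(180.9530189670338))
```

View pics/w1.png

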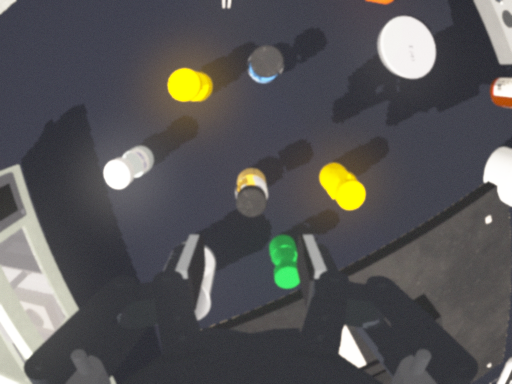

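The amber vial's cap is at about (251,202), against a prediction of (248.9,202.4). The green vial is beyond it at (285,265) and the yellow one at (345,187), both clear of the jaws. I'll refine, then descend and grip.

```bash
python3 - <<'E'
import pickle; from h import *
np.set_printoptions(precision=1,suppress=True)
st,c=pickle.load(open("w1.pkl","rb"))
im=c["image"]; cv2.imwrite("pics/w1z.png",cv2.resize(im[160:230,215:290],None,fx=8,fy=8,interpolation=cv2.INTER_CUBIC))
for p in [(251,202),(251,176),(285,276),(352,195)]: print(p,wonz(c,st,*p,59))
E
```

```text
(251, 202) [569.5 216.1  59. ]
(251, 176) [549.9 223.   59. ]
(285, 276) [644.3 221.3  59. ]
(352, 195) [590.9 293.7  59. ]
```

View pics/w1z.png

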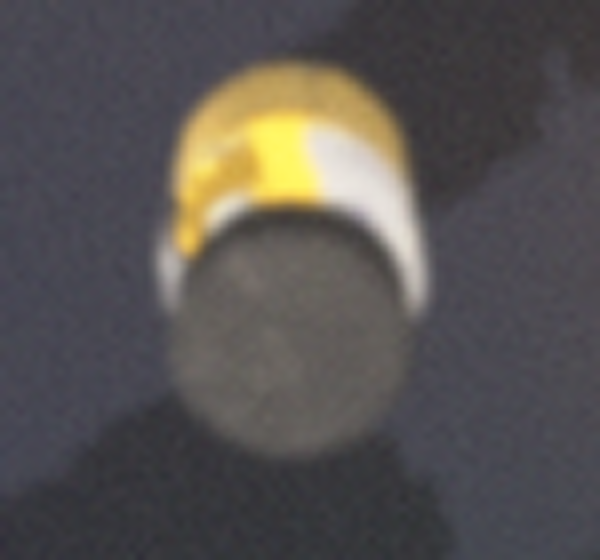

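```bash
python3 - <<'E'
from rig import bot; from h import *
np.set_printoptions(precision=2,suppress=True)
bot.servo_line([569.6,215.6,90],speed=120)
bot.servo_line([569.6,215.6,40],speed=60)
s=bot.read_state(); print(s["ft_force"],s["ee_pos"])
bot.move_gripper(15,grip_force=20)
s=bot.read_state(); print(s["grip_width"],s["ft_force"],s["clock"])
c=bot.read_camera("wrist"); cv2.imwrite("pics/w2.png",c["image"])
E
```

```text
[-0.25 -0.43 -0.09] [569.83 215.7   40.4 ]
26.346886167246755 [ 0.17 -0.56  3.75] 4.65
```

View pics/w2.png

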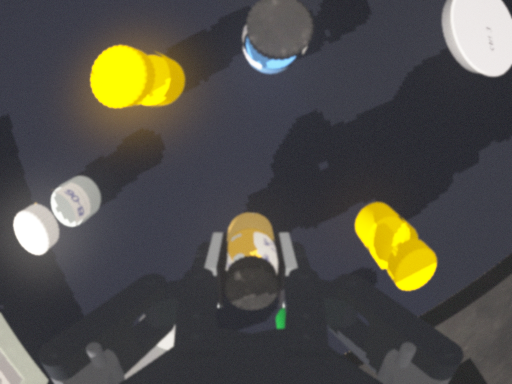

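The vial is gripped (26.3 mm) and its cap is at (252,283) between the pads. I'll lift it and go over the middle well.

```bash
python3 - <<'E'
from rig import bot; from h import *; import pickle
np.set_printoptions(precision=2,suppress=True)
s=bot.read_state();p=s["ee_pos"]
bot.servo_line([p[0],p[1],200],speed=120)
w=cab(-143.5,0,190); print(w)
bot.servo_line(w,speed=220)
st=bot.read_state(); c=bot.read_camera("wrist"); pickle.dump((st,c),open("w3.pkl","wb"))
print(st["grip_width"],st["ft_force"],st["clock"],st["ee_pos"])
cv2.imwrite("pics/w3.png",c["image"])
T=bot.read_camera("top"); cv2.imwrite("pics/t3.png",T["image"])
E
```

```text
[ 624.36 -169.57  190.  ]
26.056248296089553 [ 0.1  -0.25 -0.29] 8.1 [ 624.44 -168.73  190.14]
```

View pics/w3.png

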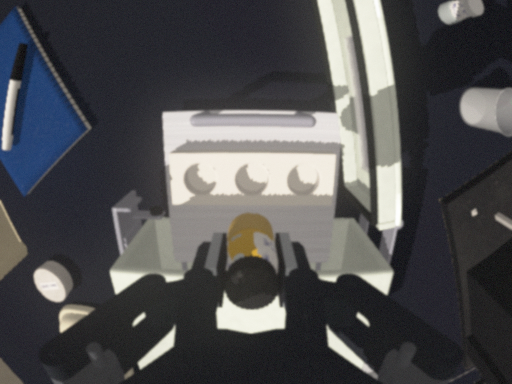

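Wells are at about (200,178), (252,180) and (304,180), with the held vial at about (251,262). I'll measure the rims precisely.

```bash
python3 - <<'E'
import pickle; from h import *
np.set_printoptions(precision=1,suppress=True)
st,c=pickle.load(open("w3.pkl","rb")); im=c["image"].copy()
big=cv2.resize(im[130:320,160:345],None,fx=4,fy=4,interpolation=cv2.INTER_CUBIC)
# predicted rims & vial
ox,oy=160,130
def draw(P,col):
    pts=np.array([[( (wproj(c,st,p)[0]-ox+.5)*4-.5),((wproj(c,st,p)[1]-oy+.5)*4-.5)] for p in P],int); cv2.polylines(big,[pts],True,col,1)
a=np.linspace(0,2*np.pi,40)
for y in(-50,0,50):
    draw([cab(-143.5+16*np.cos(t),y+16*np.sin(t),41) for t in a],(0,0,255))
tp=st["ee_pos"]
for z in(-40,):
    draw([tp+13.5*np.array([np.cos(t),np.sin(t),0])+z*Z for t in a],(0,255,0))
draw([tp+12.*np.array([np.cos(t),np.sin(t),0])+19*Z for t in a],(255,0,0))
cv2.imwrite("pics/w3z.png",big)
E
```

```text
(no output)
```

View pics/w3z.png

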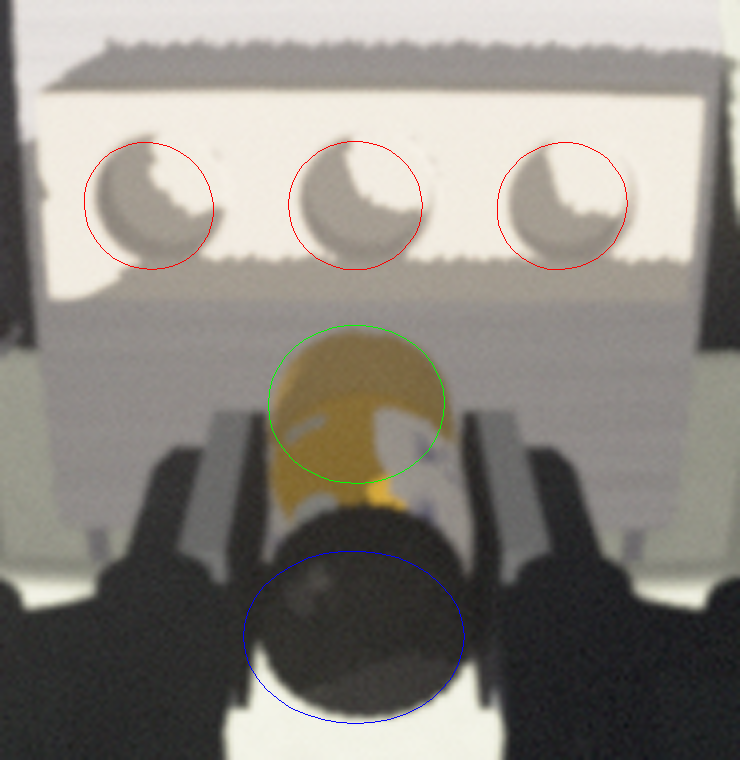

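```bash
cat > look.py <<'E'
import sys
from rig import bot; from h import *
st=bot.read_state(); c=bot.read_camera("wrist")
ox,oy=180,120; k=4
def look(name,WX,WY,zoff=-40,box=(180,120,150,180)):
    ox,oy,w,h=box
    big=cv2.resize(c["image"][oy:oy+h,ox:ox+w],None,fx=k,fy=k,interpolation=cv2.INTER_CUBIC)
    def draw(P,col):
        pts=np.array([[((u-ox+.5)*k-.5),((v-oy+.5)*k-.5)] for u,v in (wproj(c,st,p) for p in P)],int); cv2.polylines(big,[pts],True,col,1)
    a=np.linspace(0,2*np.pi,40)
    for y in(-50,0,50): draw([cab(WX+16*np.cos(t),WY+y+16*np.sin(t),41) for t in a],(0,0,255))
    tp=st["ee_pos"]; draw([tp+13.5*np.array([np.cos(t),np.sin(t),0])+zoff*Z for t in a],(0,255,0))
    cv2.imwrite(name,big)
E
python3 - <<'E'
from rig import bot; from h import *
bot.servo_line(cab(-145,1,103),speed=80); bot.dwell(.2)
import look; look.look("pics/w4.png",-144,1)
s=look.st; print(s["ee_pos"],cab(-145,1,103),tocab(s["ee_pos"]),s["clock"],s["ft_force"])
E
```

```text
[ 623.39115868 -168.15355106  103.36632401] [ 623.27937641 -168.1316121   103.        ] (np.float64(-144.88724865137115), np.float64(1.0162396398968068)) 9.6417 [ 0.23652474 -0.51824531  0.0886027 ]
```

View pics/w4.png

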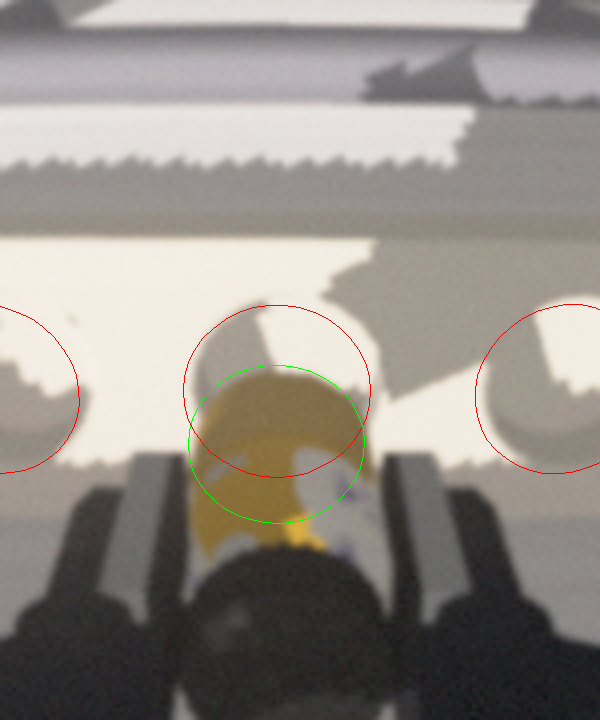

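The rims appear 1.9 mm to +y and 1.2 mm nearer the front than drawn. The vial's bottom shows about 0.9 mm to +y and 1.2 mm deeper. The net correction puts the TCP at cabinet (-146.4, 2.1). I'll descend by feel.

```bash
python3 - <<'E'
from rig import bot; from h import *
np.set_printoptions(precision=2,suppress=True)
bot.servo_line(cab(-146.4,2.1,95),speed=40)
hit=bot.servo_line(cab(-146.4,2.1,64),speed=20,until_force=2.0)
s=bot.read_state(); print(hit,s["ee_pos"],tocab(s["ee_pos"]),s["ft_force"],s["moment"],s["clock"],s["grip_width"])
import look; look.look("pics/w5.png",-145.2,2)
E
```

```text
True [ 622.38 -166.65   66.38] (np.float64(-146.34339886929305), np.float64(2.104070636046428)) [-0.54 -0.38  4.83] [ 0.06  0.08 -0.02] 11.3417 25.91200860990434
```

View pics/w5.png

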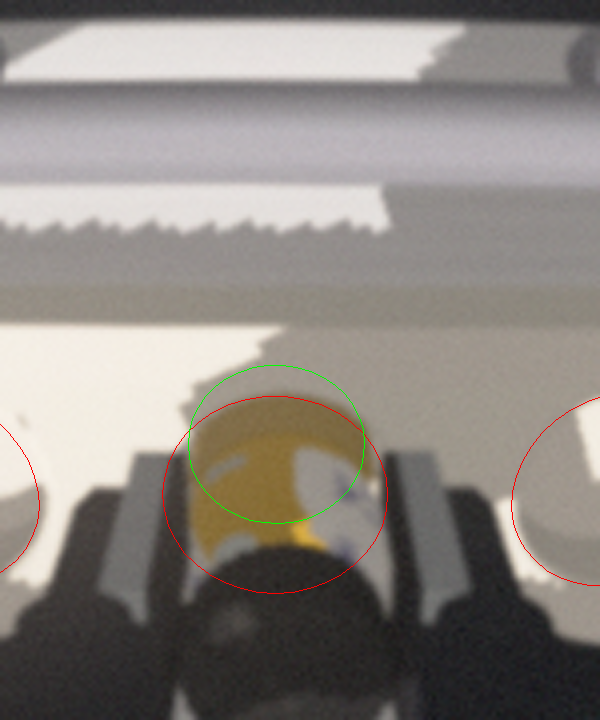

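First contact came at TCP z = 66.4, and 26 + 40.4 = 66.4, so the vial is on the well floor and its lower end is hidden by the rim. I'll release and retreat.

```bash
python3 - <<'E'
from rig import bot; from h import *
import pickle
np.set_printoptions(precision=2,suppress=True)
bot.move_gripper(48); bot.dwell(0.1)
s=bot.read_state(); print(s["ft_force"],s["grip_width"])
bot.servo_line(cab(-146.4,2.1,140),speed=60)
st=bot.read_state(); c=bot.read_camera("wrist"); cv2.imwrite("pics/w6.png",c["image"])
for z in(85,41): print(z,wproj(c,st,cab(-146.4,2.1,z)))
print(st["clock"])
E
```

```text
[-0.01 -1.26 -0.28] 47.787639351116816
85 (np.float64(248.8254178801613), np.float64(222.05818192974957))
41 (np.float64(249.08972310581623), np.float64(199.46774982071094))
13.225
```

View pics/w6.png

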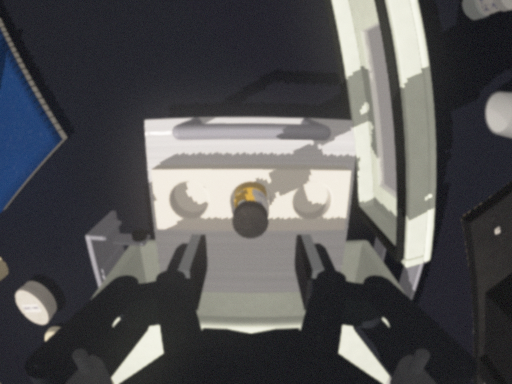

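The vial stands upright in the middle well, with its cap at (250,218) as predicted. Next I'll push the tray home from in front of the bail.

```bash
python3 - <<'E'
from rig import bot; from h import *
np.set_printoptions(precision=2,suppress=True)
bot.servo_line(cab(-146.4,2.1,170),speed=150)
bot.servo_line(cab(-248,2.1,170),speed=180)
bot.move_gripper(0)
bot.servo_line(cab(-248,2.1,84),speed=120)
for tgt,sp in((-140,45),(-112,30)):
    s0=bot.read_state()
    hit=bot.servo_line(cab(tgt,2.1,84),speed=sp,until_force=5)
    s=bot.read_state(); print(hit,tocab(s["ee_pos"]),s["ft_force"],s["ft_force"]@ex,s["clock"],s["grip_width"])
    if hit: break
T=bot.read_camera("top"); cv2.imwrite("pics/t7.png",cv2.resize(T["image"][70:270,240:430],None,fx=3,fy=3))
E
```

```text
False (np.float64(-140.03547764759574), np.float64(2.14797831676387)) [-0.22 -0.    0.13] -0.21046340036227962 18.275 -0.16578250944421982
False (np.float64(-112.01186394232053), np.float64(2.1797973009844296)) [-0.81  0.48 -0.44] -0.920931558391991 19.3583 -0.21006750059823956
```

View pics/t7.png

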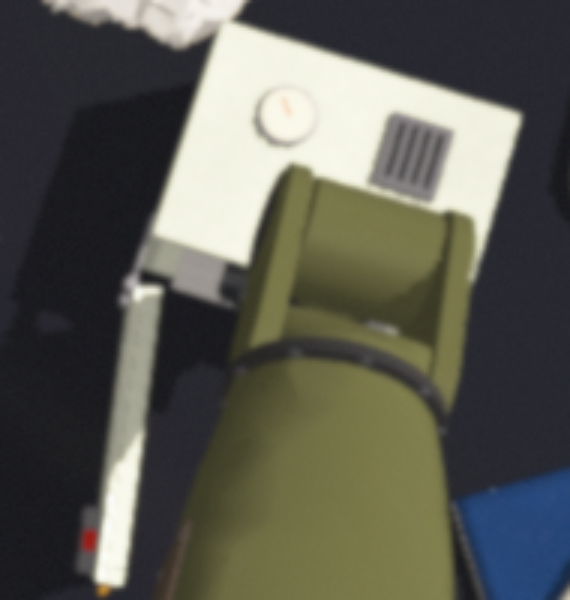

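The tray block has gone under the roof and no stop force is felt yet. I'll continue slowly until the stops push back.

```bash
python3 - <<'E'
from rig import bot; from h import *
np.set_printoptions(precision=2,suppress=True)
x=-112
f0=bot.read_state()["ft_force"]@ex
while x<-92:
    x+=1; bot.servo_line(cab(x,2.1,84),speed=15,until_force=5); s=bot.read_state(); f=s["ft_force"]@ex
    print(round(x,1),round(tocab(s["ee_pos"])[0],2),round(f,2),round(s["clock"],2))
    if f<-6.5: break
E
```

```text
-111 -111.04 -1.63 19.66
-110 -110.08 -3.0 19.91
-109 -109.14 -4.06 20.16
-108 -108.29 -5.66 20.41
-107 -107.48 -8.95 20.66
```

The stops are met at TCP about -110.5 and reach 9 N at -107.5, about 3 mm into the rubber, so the tray is home. I'll back off and plan the door arc.

```bash
cat >> h.py <<'E'
def rotz(a): return np.array([[np.cos(a),-np.sin(a),0],[np.sin(a),np.cos(a),0],[0,0,1]])
HT=11.0
def dpose(th,gap=0,z=80,along=-197):
    H=cab(-126,122,0); p=H+rotz(YAW-th)@np.array([-12.5-HT-gap,along,0]); p[2]=z
    return p, qdown(YAW+np.pi/2-th)
E
python3 - <<'E'
from rig import bot; from h import *
np.set_printoptions(precision=2,suppress=True)
bot.servo_line(cab(-112,2.1,84),speed=20); bot.servo_line(cab(-135,2.1,84),speed=60)
s=bot.read_state(); print(s["ft_force"],s["clock"])
for th in(1.4,1.0,.6,.3,0,-.05): print(th,dpose(th)[0],bot.ik(*dpose(th)))
print(bot.ik(*dpose(1.38,60,200)),bot.ik(*dpose(1.38,60,80)))
bot.servo_line(cab(-200,2.1,200),speed=150)
st=bot.read_state();c=bot.read_camera("wrist"); cv2.imwrite("pics/w8.png",c["image"])
E
```

```text
[0.15 0.29 0.33] 21.5917
1.4 [490.8   -4.47  80.  ] [-0.08  0.39  1.84 -0.    0.91  0.08]
1.0 [484.12 -83.02  80.  ] [-0.24  0.39  1.84 -0.    0.91 -0.48]
0.6 [ 508.56 -157.97   80.  ] [-0.37  0.47  1.72 -0.    0.95 -1.  ]
0.3 [ 545.16 -204.62   80.  ] [-0.42  0.56  1.58  0.    1.   -1.36]
0 [ 593.91 -238.37   80.  ] [-0.44  0.67  1.39 -0.    1.08 -1.67]
-0.05 [ 602.93 -242.51   80.  ] [-0.44  0.69  1.36 -0.    1.09 -1.72]
[ 0.03  0.24  1.72 -0.    1.18  0.18] [ 0.03  0.41  1.81 -0.    0.92  0.18]
```

View pics/w8.png

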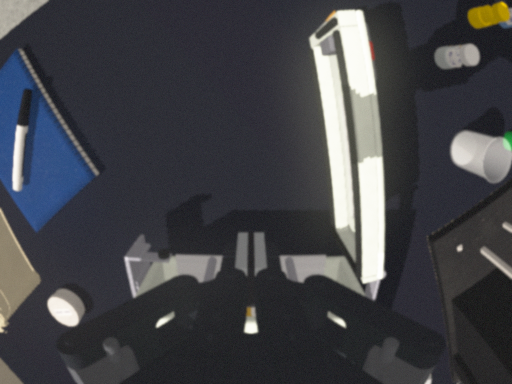

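The tray is out of sight under the roof and the door is unchanged, with its free edge at about (340,20). I'll go over the door to its outer side, descend in front of the latch case and feel for contact.

```bash
python3 - <<'E'
from rig import bot; from h import *
np.set_printoptions(precision=2,suppress=True)
p,q=dpose(1.38,45,200)
bot.move_to(p,q)
p,q=dpose(1.38,45,80); bot.servo_line(p,speed=120)
print(bot.read_state()["ee_pos"],bot.read_state()["clock"])
p,q=dpose(1.38,-12,80)
hit=bot.servo_line(p,speed=25,until_force=1.5)
s=bot.read_state();print(hit,s["ee_pos"],s["ft_force"],s["clock"])
n=rotz(YAW-1.38)@np.array([-1,0,0]); H=cab(-126,122); print("offset from axis along n:",(s["ee_pos"]-H)@n,"nominal",12.5+HT, "n",n)
c=bot.read_camera("wrist"); cv2.imwrite("pics/w9.png",c["image"])
E
```

```text
[496.65  36.22  80.66] 25.325
True [490.    -4.84  79.69] [-0.71  0.12  0.03] 26.8417
offset from axis along n: 26.955210098356137 nominal 23.5 n [0.15 0.99 0.  ]
```

View pics/w9.png

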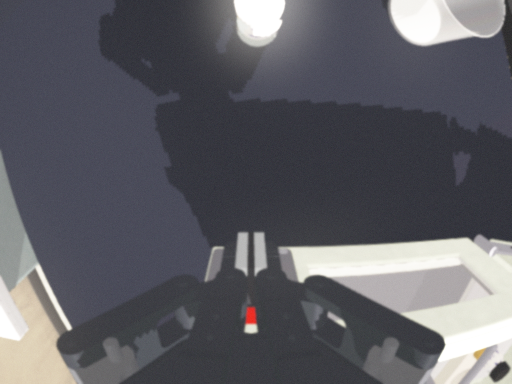

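The fingers are in front of the latch case, whose red tag is centred behind them at (251,318), and they're about at contact. I'll sweep the arc in small steps with a force limit.

```bash
python3 - <<'E'
from rig import bot; from h import *
np.set_printoptions(precision=2,suppress=True)
th=1.36; i=0
while th>0.25:
    th-=0.055; p,q=dpose(th)
    hit=bot.servo_line(p,q,speed=55,until_force=6)
    s=bot.read_state(); n=rotz(YAW-th)@np.array([-1,0,0]); f=s["ft_force"]@n; i+=1
    if i%4==0 or hit or th<.3: print(round(th,3),hit,"push",round(f,2),s["ft_force"],round(s["clock"],2))
    if hit or abs(f)>8: break
c=bot.read_camera("wrist"); cv2.imwrite("pics/w10.png",c["image"])
c=bot.read_camera("scene"); cv2.imwrite("pics/s10.png",cv2.resize(c["image"][60:260,150:350],None,fx=3,fy=3))
E
```

```text
1.14 False push 0.91 [0.62 0.98 1.22] 28.43
0.92 False push 0.88 [-0.32  0.82 -0.15] 29.83
0.7 False push 0.23 [-0.42  0.01 -0.93] 31.23
0.48 False push 0.71 [-0.33  0.67  0.1 ] 32.63
0.26 False push 0.63 [-0.24  0.77 -0.9 ] 34.03
0.205 False push 0.67 [-0.91 -0.21 -0.1 ] 34.38
```

View pics/w10.png

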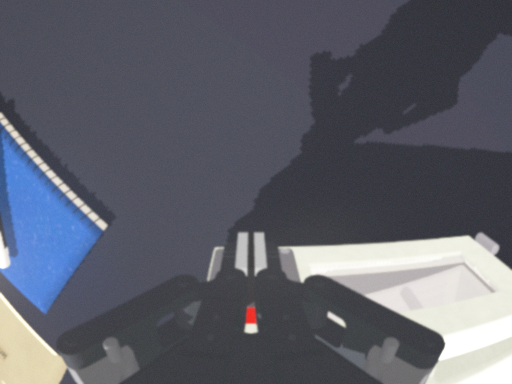

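View pics/s10.png

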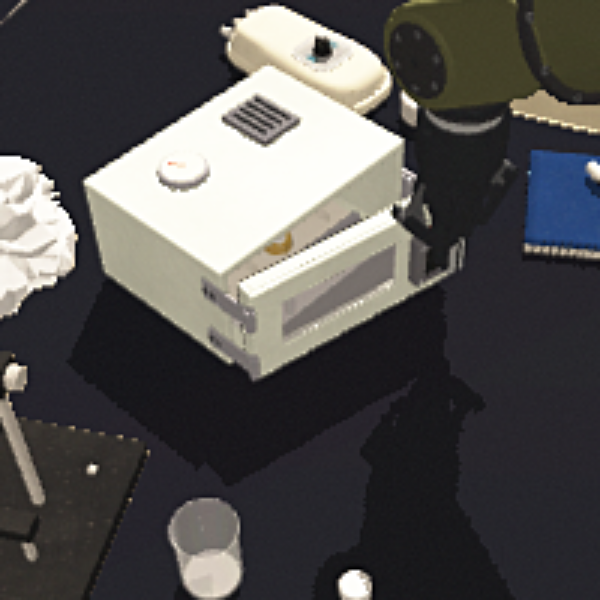

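The scene shows the door nearly shut at roughly 0.2 rad, with the amber vial visible inside. Now I'll press in fine steps, watching for the force peak, the snap and the drop.

```bash
python3 - <<'E'
from rig import bot; from h import *
th=.205; pk=0; drop=False; hist=[]
st='?'
while th>-0.14:
    th-=0.015 if th>0.13 else (0.004 if not drop else 0.0025)
    p,q=dpose(th); hit=bot.servo_line(p,q,speed=25 if th>.13 else 12,until_force=6)
    s=bot.read_state(); n=rotz(YAW-th)@np.array([-1,0,0]); f=s["ft_force"]@n
    a=(s["ee_pos"]-dpose(th)[0])@n
    hist.append((round(th,4),round(f,2),round(a,2),hit))
    if f>pk: pk=f
    if pk>6 and f<pk-3.0 and not drop: drop=True; st='drop'; hist.append('DROP')
    if drop and f>10: st='end'; break
    if f>15: st='high'; break
    if s["clock"]>58: st='time'; break
for h in hist: print(*h) if h!='DROP' else print(h)
print(st,pk,s["clock"])
E
```

```text
0.19 -1.26 -0.08 False
0.175 -0.07 -0.14 False
0.16 -0.18 -0.12 False
0.145 -0.03 -0.15 False
0.13 -0.28 -0.08 False
0.126 -0.26 -0.05 False
0.122 0.49 -0.06 False
0.118 -0.93 -0.05 False
0.114 -0.85 -0.06 False
0.11 0.34 -0.05 False
0.106 0.61 -0.05 False
0.102 -0.91 -0.05 False
0.098 0.58 -0.08 False
0.094 -1.03 -0.05 False
0.09 0.56 -0.07 False
0.086 -0.8 -0.06 False
0.082 1.74 0.09 False
0.078 4.94 0.09 False
0.074 4.22 0.04 False
0.07 3.45 -0.01 False
0.066 4.09 0.02 False
0.062 4.41 0.02 False
0.058 5.52 0.07 False
0.054 4.56 0.07 False
0.05 4.42 -0.02 False
0.046 0.72 -0.23 False
0.042 2.66 -0.08 False
0.038 -0.38 -0.19 False
0.034 0.27 -0.16 False
0.03 6.48 0.42 False
0.026 9.76 0.72 False
0.022 17.15 1.4 False
high 17.153632794555048 42.7
```

I saw the bolt ride (0.082 to 0.05), the push drop at 0.046, and a hard stop from 0.03, with a peak of 17 N. I'll back off gently and verify by feel and picture.

```bash
python3 - <<'E'
from rig import bot; from h import *
for g in (0,3,30):
    p,q=dpose(0.034,g); bot.servo_line(p,q,speed=20 if g<10 else 60)
bot.dwell(.3)
# re-touch lightly
p,q=dpose(0.034,6); bot.servo_line(p,q,speed=60); bot.dwell(.15)
g=6
f0=np.mean([bot.read_state()["ft_force"] for _ in range(3)],axis=0)
n=rotz(YAW-.034)@np.array([-1,0,0])
while g>-3:
    g-=.75; p,q=dpose(0.034,g); bot.servo_line(p,q,speed=12)
    s=bot.read_state(); f=(s["ft_force"]-f0)@n; print(round(g,2),round(f,2))
    if f>3: break
p,q=dpose(0.034,60); bot.servo_line(p,q,speed=80)
p[2]=230; bot.servo_line(p,q,speed=150)
p=p+n*80+60*ey; 
try: bot.servo_line(p,speed=150)
except bot.MotionError as e: print(e)
for k in("scene","top","wrist"):
    c=bot.read_camera(k); im=c["image"]
    im={"scene":im[70:220,160:340],"top":im[70:250,270:430],"wrist":im}[k]
    cv2.imwrite(f"pics/f_{k}.png",cv2.resize(im,None,fx=4 if k!="wrist" else 1.5,fy=4 if k!="wrist" else 1.5,interpolation=cv2.INTER_CUBIC)[:600])
s=bot.read_state(); print(s["clock"],s["ft_force"],s["ee_pos"])
E
```

```text
5.25 -2.21
4.5 -0.53
3.75 -0.42
3.0 -1.02
2.25 -0.51
1.5 -0.55
0.75 -0.67
0.0 -0.71
-0.75 4.86
50.15 [-0.35759571 -0.35621397 -0.35179208] [ 477.48443185 -128.4990691   229.74512636]
```

View pics/f_scene.png

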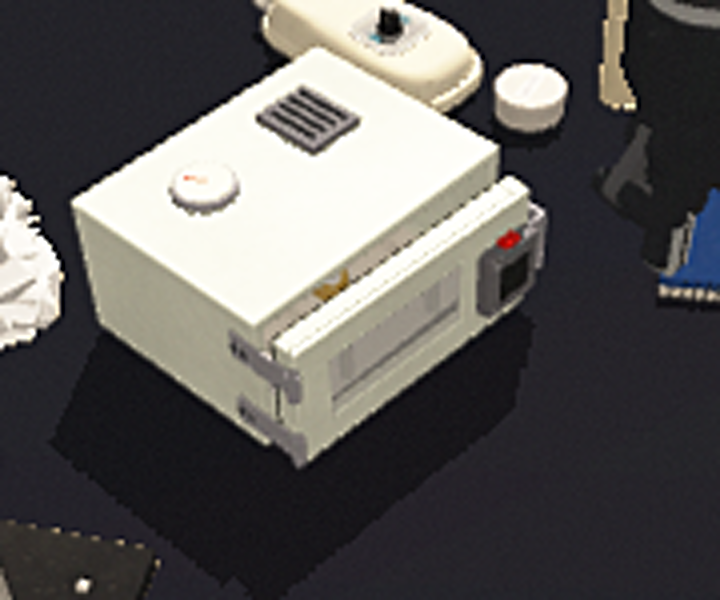

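View pics/f_top.png

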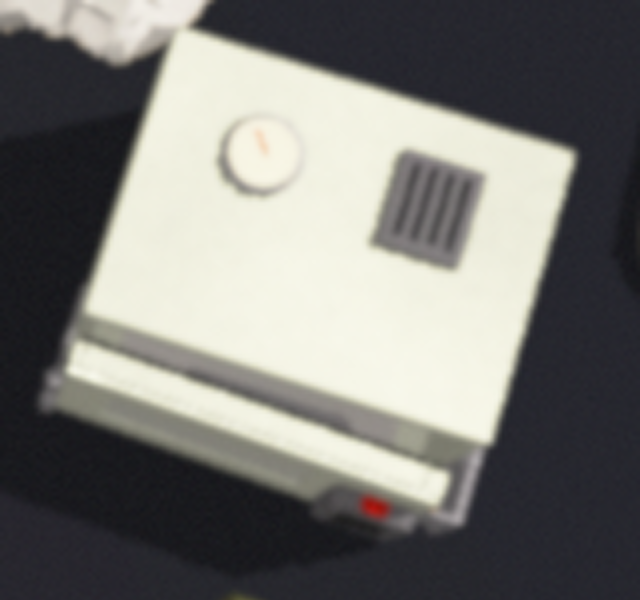

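View pics/f_wrist.png

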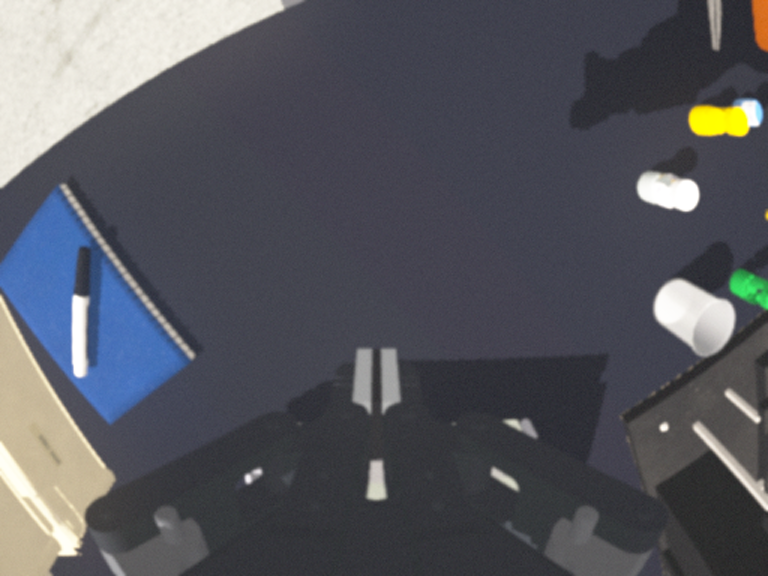

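The door stayed at about 0.03 rad after I let go. If the bolt hadn't snapped in, it would have pushed the door back to about 0.08. It also answers firmly at first touch, which fits a preloaded buffer. The robot is clear of everything and the bystanders are standing.

```bash
python3 -c "
from rig import bot
print(bot.finish_job(), bot.read_state()['clock'])"
```

```text
the job is handed in; nothing more can be done
the job is handed in; nothing more can be done
```

The job is done and handed in at about 50 s of the 72 s allowed; no verdict was reported.

- **Vial:** The amber vial went into the middle well. It touched down at the height expected for the well floor, and the wrist camera showed it upright afterwards. Through the gap above the door I could still see only its amber colour, so I didn't re-check its exact position once the door was shut.
- **Tray:** I pushed it home from in front of the bail until the rubber stops pushed back with about 9 N. I didn't measure it after backing off, apart from pictures showing it inside.
- **Door:** I swung it shut slowly in small steps. The push rose to about 5.5 N as the bolt rode up, lower than the 7–12 N stated. It then dropped to near zero at about 0.046 rad and rose to a hard stop at about 0.03 rad.
- **Peak force:** The peak reading was 17 N at the hard stop. That's under the 25 N limit but more than I intended.
- **Latch check:** After I let go, the door stayed at about 0.03 rad, and a light re-touch met it there firmly. I didn't see the bolt itself; the latching is judged from the force drop and the door staying put.
- **Bystanders:** In the last wrist picture the white and blue vials and the beaker are standing and look unmoved. The arm was well clear of everything at hand-in.

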